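# Fasten the undone latch of a steel tool case

### The job

The packed steel tool case on the bench has one draw latch shut and one still undone, so that end of the lid springs a few millimetres open. Swing the undone latch's wire loop over, hook its cross bar down under the lip of the keeper on the lid, then press the lever over centre and firmly on down until it clicks under its spring catch and lies flat with the seam pulled shut, and let go. Do not ram the thin lever or knock the keeper, and leave the tools lying around where they are.

Things in the scene. Friction and masses are not known exactly. Their poses are not given: they have to be found in the camera images.
- case: Dark red steel tool case standing on edge, heavy, immovable. 420 mm along y, 160 mm thick in x, carrying face on top 196 mm above the bench. Origin on the bench under the middle of the seam; y along the seam, x across it: body shell to -x (110 mm), lid to +x (50 mm). On top: handle at the middle (60 mm either side, 41 mm high), a shut latch at y=+140 mm (fixed), the undone one at y=-140 mm.
- lever_pivot (a point): Pivot of the undone latch's lever (axis along the case's y), on the body shell, 30 mm to -x of the seam, 16 mm above the carrying face, between ears 27 mm wide and 25 mm high. All the latch's parts are centred on the case's y=-140 mm and swing in its x-z plane. Unless said, directions x and z below are the case's.
- lever (a joint): Lever angle, rad: 0 = flat to -x on its stop, 1.57 = upright, 2.3 = most, leaning to +x. Friction (0.035 N m) keeps it where it is left. With the loop hooked it meets the lid's spring at 1.25; resistance peaks near 0.85 at 0.34 N m and is gone at dead centre, 0.25; from there it is drawn down until its end rests on the spring catch, at 0.07 to 0.1: not shut yet.
- lever_plate: The lever's sheet-steel plate, 20 mm wide, 3 mm thick. Frame at the pivot, turning with the lever: it runs from 6 to 64 mm along its own -x and ends in a 5 mm roll (to 66.5 mm); the face to press is its +z side, 5 mm above the pivot line. From the catch to flat it takes some 16 to 26 N (friction varies), pressed 46 mm from the pivot, then it clicks and is rigid on its stop. Over 60 N bends it.
- lever_end (a point): Centre of the roll at the lever's end, 64 mm from the pivot.
- loop_pin (a point): Hinge of the loop on the lever, 14 mm from the lever pivot (lever flat: 13.9 mm to -x and 1.4 mm below the pivot), travelling with the lever.
- loop (a joint): Angle of the loop to the lever, rad: 0 when all is shut, growing as the loop is thrown up and back; pi = along the lever; pi+0.9 = its stop, where it leans back to -x at the start. It turns freely, clears the lever's end, and past upright falls towards the keeper by its weight.
- loop_bar (a point): Middle of the loop's cross bar: round steel 8 mm thick, 50 mm long along y with round ends, 62.3 mm from the loop pin. The two 5 mm wire arms stand 17 mm either side of the middle, so the bar's ends are 5 mm proud of them and can be pinched endways (50 mm); the loop turns between the pads, the bar creeping some mm in them.
- keeper: Steel hook on the lid, 22 mm wide, origin at the bar's seat, axes as the case's: wall face at x=-4 mm; lip pointing to +x as far as x=+5 mm, underside z=+5.2, top +9.2 mm; foot plate top z=-4.5 mm, out to x=+20 mm; lid's top z=-8 mm. The bar must come down outside the lip, its centre at x over +10 mm (lever at about 1.95 or more), then go to -x under the lip.
- keeper_seat (a point): Seat of the bar's centre under the lip when the latch is shut. Lid shut: 48 mm to +x of the lever pivot, 8 mm above the carrying face; now 4 mm farther. When first drawn in, without tension, the bar bears on the wall 1.4 mm short of the seat (lever then at about 1.25); lying on the foot plate it is 0.5 mm below it.
- lid (a joint): Angle by which the lid's end at the undone latch stands open, rad: 0 = seam shut, 0.0143 = sprung open by 4 mm as at the start. Its stiff seal pushes it open (17 N per mm at the latch, 75 N when shut): only the latch can close it.
- catch (a joint): Spring catch of the undone latch, rad: an upright steel leaf, 14 mm wide, with a bead on top, hinged on the carrying face 70 mm to -x of the lever pivot; its top is 9 mm above the pivot, its front edge 64.6 mm to -x of it. 0 = at rest; grows as the lever's end pushes it away to -x in passing; it springs back over the shut lever's end. Keep fingers off it.
- grinder: Bystander: angle grinder, 270 mm long, lying disc up, origin on the bench under it.
- flat_bar: Bystander: steel flat bar, 50 x 240 x 10 mm, lying flat, origin under its centre.
- square: Bystander: try square with a 100 mm wooden stock and a 150 mm steel blade, lying flat, origin under the stock.
- marker: Bystander: paint marker, 130 mm long, 19 mm thick, lying, origin under it.

How it is judged (in metres and radians):
On the way:
1. the loop's cross bar lies hooked under the keeper's lip while the lever is still up (x of loop_bar in the frame of keeper_seat between -0.004 and 0.005 m and z of loop_bar in the frame of keeper_seat between -0.004 and 0.0045 m and value of joint lever above 0.6 rad), for 0.1 s.
At the end, for the whole second after the job is handed in: The lever lies flat (below 0.035 rad) and still under its catch, the cross bar sits under the lip (-4 to +3 mm across, -4 to +4.5 mm in height from its seat), the seam is shut (lid below 0.004 rad, 1.1 mm), and the four bystanders are within 30 mm of where they lay (x of loop_bar in the frame of keeper_seat between -0.004 and 0.003 m and z of loop_bar in the frame of keeper_seat between -0.004 and 0.0045 m and value of joint lever below 0.035 rad and value of joint lid below 0.004 rad and velocity of joint lever between -0.05 and 0.05 rad/s and distance of each of grinder, flat_bar, square, marker from where it was at the start of the episode below 0.03 m); the robot touches nothing.
It fails at once if the lever is pressed with more than 60 N (it bends) (contact force between any of the fingers, the arm and lever_plate above 60 N).
It fails at once if the keeper is knocked or pushed by the robot with more than 25 N (contact force between any of the fingers, the arm and keeper above 25 N).
It fails at once if a bystander (grinder, flat bar, square or marker) is moved by more than 30 mm (distance of any of grinder, flat_bar, square, marker from where it was at the start of the episode above 0.03 m).
It also fails if it takes over 54 s, if anything falls off the work surface, if the arm or the gripper's body presses on something with over 40 N, if the wrist force passes 120 N, or if a joint passes its speed limit or range.

### The arm

A 7-joint arm with a two-finger parallel gripper is mounted at the origin on the work surface. World frame = base frame: x ahead of the robot, y to its left, z up, the work surface at z = 0. Lengths are in m, angles in degrees, forces in N, time in s.
With the tool pointing down it reaches from about 0.425 to 0.875 m from the base axis. Payload 4.7 kg.
Tool frame: the origin (TCP) lies midway between the tips of the shut fingers; the grasp point (between the pads) lies 19 mm behind it; z points along the fingers, y is the direction in which the jaws open and shut (so a half turn about z gives the same grasp; the last joint's range is limited). The gripper opens to 87 mm and grips with 3 to 60 N. Pads are 19 mm wide; open, the fingers measure 117 mm over their backs; the gripper's body (75 mm by 190 mm) begins 51 mm behind the grasp point.
Start: joints at [73.631, 18.392, -4.016, 83.108, 1.295, 78.541, -3.26], TCP at [0.192, -0.621, 0.223] pointing down, gripper open.
Joint ranges: [-163.93, 163.93], [-17.29, 119.83], [-79.2, 71.16], [3.27, 140.29], [-89.18, 269.18], [5.43, 117.66], [-154.24, 154.24]. Speed limits (degrees/s): [147.25, 147.25, 180, 180, 180, 180, 180].

### API

Orientations are given as [roll, pitch, yaw] about the fixed x, y, z axes, in that order (R = Rz(yaw) Ry(pitch) Rx(roll)).
In Python, from cell import env gives the robot as it stands. The module is installed in compiled form; this text tells all that it offers.
- The arm moves only by the tool servo_tool, never from a script. Its argument "plan" is a list of rows, each a list of 3 entries, a list of its own where there are three numbers: the opening, from 0 (shut) to 1 (fully open), then the shift along the tool's x, y, z in cm, then the turn, a rotation vector about the tool's x, y, z in degrees. A call has 1 to 20 rows; each row shifts and turns the pose as measured when the row begins, along the tool's axes as they then stand; what a row does not reach is not made up. A row lasts 1/12 s, in which the tool goes at most 41.7 mm and 7.16 degrees, less where a joint would pass 70% of its speed; a pose out of reach is approached as far as the arm can. A call is refused whole if a number of a shift passes 4.17 or a number of a turn 7.16, either way. A call with a gripper value outside its range is refused whole. The fingers move at their own pace and stop on an object; "force" is the grip in N (left out, the last holds). Time passes only in rows, so rows that do not move let the fingers close. It gives the time, the measured TCP pose, the force and the opening at its end, in the units of the state.
- env.get_obs(): the state, without advancing time (a new reading comes with each control period).
- env.read_camera(name): name is "scene" or "top" or "wrist"; returns a dict with "image" (480x640x3 uint8, blue, green, red), "fx", "fy", "cx", "cy" (pixels), "rvec" (rotation vector, rad) and "tvec" (3), from world to camera coordinates, as OpenCV has them; the wrist camera has in their place "T_tool_cam" (4x4, takes a point from camera to tool coordinates, whose origin is the TCP and whose axes are the flange's). Camera axes: x right, y down, z forward; pixel columns grow to the right and rows downward; lengths in m; the calibration is good to about 2 mm. A picture is of the moment at which its call begins: read the wrist's pose just before it. There is no depth.
- env.sign_off(): hands the job in, once; it reports no verdict.
The state is a dict: "time_s": time; "qpos": joint angles; "joint_velocities": joint speeds; "effort": joint torques, N m; "tool_pos": TCP position; "tool_rot": TCP orientation; "force": force on the tool from outside, world axes, zero at the start; "wrist_torque": the same for the moment, N m; "grip_width": finger opening in m.
Only numpy, scipy, OpenCV 4.12 (cv2) and the standard library are available. Lean on these libraries where they do the work, as an engineer would, in place of code of your own. Each camera call takes 0.05 s, during which the arm holds its last target. There are 200 camera calls.

## Working session

There is one attempt and no reset: what is moved stays moved. The work goes in short steps, Python scripts to look and compute and a tool call to move; the robot and the scene stay as the last step left them, time stands still between calls to the robot, and variables do not carry over. Pictures are saved under pics/ and viewed, about 8 in all and at most 12, crops included, and the job is handed in when it is done.

Besides the shell and the picture viewer there is one more tool, called after ">>>" by a JSON object that holds its "op" and its "data". servo_tool: Moves the arm, as the interface text tells. Its arguments: {"type":"object","properties":{"plan":{"type":"array"},"force":{"type":"number"}},"required":["plan"]}

```bash
mkdir -p pics; ls
cat > h.py <<'E'
import numpy as np, cv2, json
from cell import env
from scipy.spatial.transform import Rotation as R
def snap(name,fn,crop=None,scale=1):
    o=env.get_obs(); c=env.read_camera(name); im=c['image'].copy()
    if 'T_tool_cam' in c:
        T=np.eye(4);T[:3,:3]=R.from_euler('xyz',o['tool_rot'],degrees=True).as_matrix();T[:3,3]=o['tool_pos']
        M=T@np.array(c['T_tool_cam']); Rwc=M[:3,:3]; p=M[:3,3]
    else:
        Rcw=cv2.Rodrigues(np.array(c['rvec'],float))[0]; Rwc=Rcw.T; p=-Rcw.T@np.array(c['tvec']).ravel()
    cam=dict(K=[c['fx'],c['fy'],c['cx'],c['cy']],R=Rwc.tolist(),p=p.tolist())
    json.dump(cam,open('pics/'+fn+'.json','w')); cv2.imwrite('pics/'+fn+'_full.png',im)
    if crop: x0,y0,x1,y1=crop; im=im[y0:y1,x0:x1]
    if scale!=1: im=cv2.resize(im,None,fx=scale,fy=scale,interpolation=cv2.INTER_CUBIC)
    cv2.imwrite('pics/'+fn+'.png',im); return cam
def load(fn): return json.load(open('pics/'+fn+'.json'))
def ray(cam,u,v):
    fx,fy,cx,cy=cam['K']; d=np.array(cam['R'])@np.array([(u-cx)/fx,(v-cy)/fy,1]); return np.array(cam['p']),d/np.linalg.norm(d)
def onz(cam,u,v,z):
    p,d=ray(cam,u,v); return p+d*(z-p[2])/d[2]
def proj(cam,P):
    fx,fy,cx,cy=cam['K']; q=np.array(cam['R']).T@(np.array(P)-np.array(cam['p'])); return np.array([fx*q[0]/q[2]+cx,fy*q[1]/q[2]+cy])
def tri(rays):
    A=0;b=0
    for p,d in rays:
        m=np.eye(3)-np.outer(d,d);A=A+m;b=b+m@p
    return np.linalg.solve(A,b)
E
python3 - <<'E'
from h import *
print(env.get_obs())
a=snap('scene','s0'); b=snap('top','t0'); 
for c in (a,b): print(c['p'],c['K'],np.array(c['R'])[:,2])
E
```

```text
pics
{'time_s': 0.0, 'qpos': array([73.62929822, 18.43857084, -4.01499718, 83.17450504,  1.296448  ,
       78.53875227, -3.26110005]), 'joint_velocities': array([ 0.09010344, -0.00093958,  0.05310038,  0.00091538,  0.00840906,
       -0.07480738,  0.07926499]), 'effort': array([ 7.62102663e-04, -4.91290712e+01, -4.03326424e-01, -3.12525952e+01,
       -6.39219303e-02,  4.37965686e-02,  1.68632951e-04]), 'tool_pos': array([ 0.19175693, -0.62050866,  0.22147044]), 'tool_rot': array([-1.79893490e+02,  7.22102662e-03,  1.71791313e+01]), 'force': array([0.02706583, 0.24775577, 0.20600998]), 'wrist_torque': array([-0.00790279, -0.02874697, -0.04395255]), 'grip_width': 0.08713477298885512}
[1.1492149996267715, -0.7014651712191255, 0.7924584922647806] [453.1949851375108, 453.1949851375108, 318.11166693070106, 233.7559200820318] [-0.59703156  0.57401733 -0.56040826]
[0.41320017622696115, -0.03811712869940263, 1.2488309831676736] [494.3885250599082, 494.3885250599082, 312.929418712827, 237.40350409350162] [ 0.04628796 -0.00405048 -0.99891993]
```

View pics/s0.png

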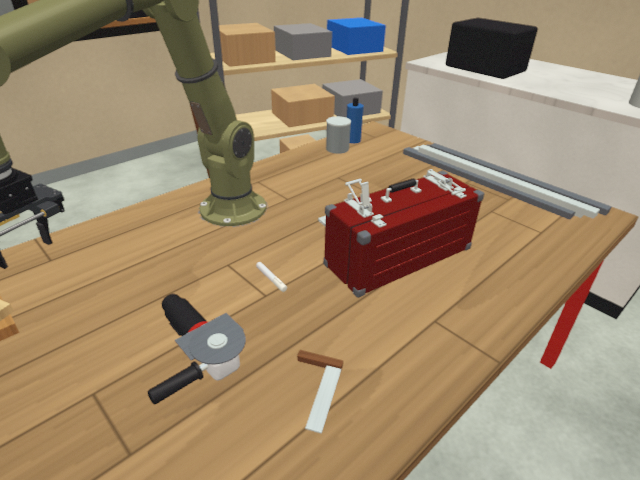

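View pics/t0.png

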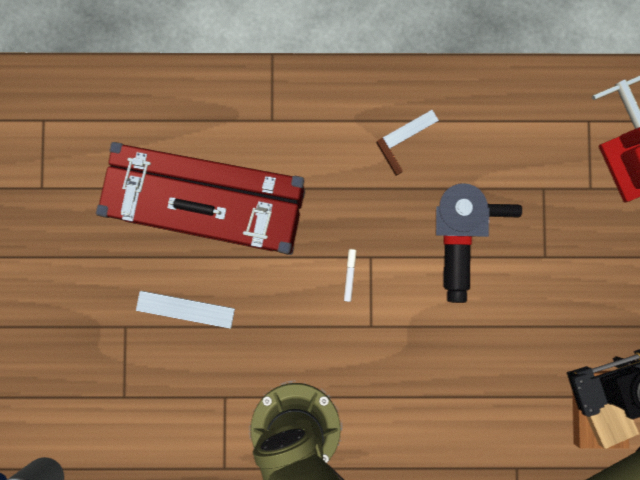

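Run:
```python
from h import *
t=load('t0'); s=load('s0')
for n,(u,v),z in [('c-bodyfar',(97,211),.196),('lidfar',(113,144),.196),('lidnear',(303,178),.196),('bodynear',(291,252),.196),('keeper',(268,184),.204),('shutlatch keeper',(139,158),.204),('handle',(197,208),.23),('leverbase',(256,240),.21),('base',(295,428),0)]:
    print(n,onz(t,u,v,z).round(3))
im=cv2.imread('pics/s0_full.png')[150:300,300:500]; a=cv2.resize(im,None,fx=4,fy=4,interpolation=cv2.INTER_CUBIC)
im=cv2.imread('pics/t0_full.png')[135:265,205:325]; 
cv2.imwrite('pics/s0c.png',a)
print(env.read_camera('wrist')['T_tool_cam'],env.read_camera('wrist')['fx'])
```

```text
c-bodyfar [0.518 0.418 0.196]
lidfar [0.663 0.387 0.196]
lidnear [ 0.589 -0.021  0.196]
bodynear [0.431 0.004 0.196]
keeper [0.575 0.053 0.204]
shutlatch keeper [0.631 0.328 0.204]
handle [0.521 0.197 0.23 ]
leverbase [0.456 0.077 0.21 ]
base [-0.003  0.001  0.   ]
[[ 2.03541267e-04 -9.54198055e-01 -2.99175584e-01  8.13406754e-02]
 [ 9.99999939e-01  2.79002572e-04 -2.09517290e-04 -9.69048607e-05]
 [ 2.83391748e-04 -2.99175523e-01  9.54198054e-01 -1.62263888e-01]
 [ 0.00000000e+00  0.00000000e+00  0.00000000e+00  1.00000000e+00]] 338.9190459280762
```

View pics/s0c.png

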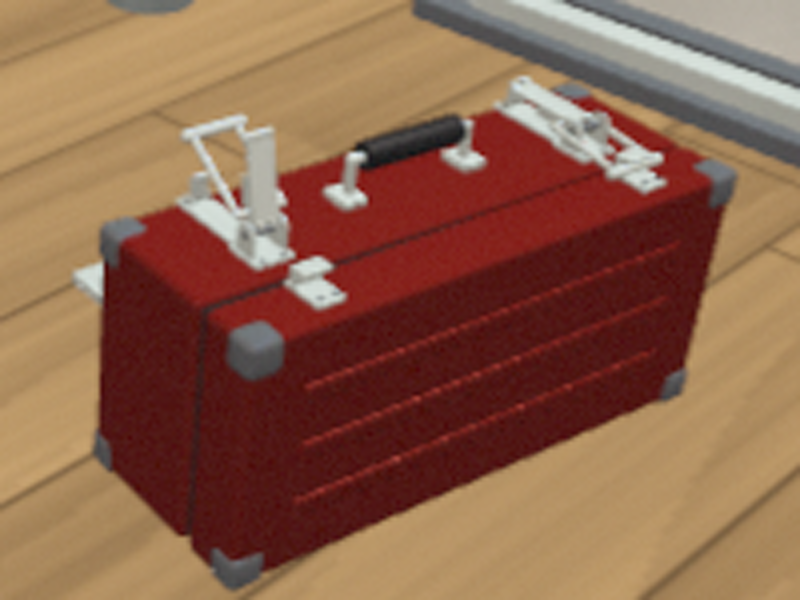

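```bash
cat >> h.py <<'E'
def plan(wps,yawp=None,maxs=38,maxr=6.5,o=None):
    """waypoints [(pos,rpy)] -> rows; prints shift cm & turn deg per row block (constant tool-frame steps)"""
    o=o or env.get_obs(); p=np.array(o['tool_pos']);r=R.from_euler('xyz',o['tool_rot'],degrees=True)
    for q,e in wps:
        q=np.array(q); r2=R.from_euler('xyz',e,degrees=True) 
        rv=(r.inv()*r2).as_rotvec(degrees=True); n=max(1,int(np.ceil(max(np.linalg.norm(q-p)*1000/maxs,np.linalg.norm(rv)/maxr))))
        for i in range(n):
            ri=r*R.from_rotvec(rv*i/n,degrees=True)
            print(i,(ri.inv().apply(q-p)/n*100).round(2).tolist(),(rv/n).round(2).tolist())
        p,r=q,r2
E
python3 - <<'E'
from h import *
plan([((.43,-.42,.36),(180,0,-11)),((.48,.07,.34),(180,0,-11))])
E
```

```text
0 [3.19, -1.35, -1.53] [-0.01, 0.0, 3.13]
1 [3.11, -1.52, -1.53] [-0.01, 0.0, 3.13]
2 [3.02, -1.69, -1.53] [-0.01, 0.0, 3.13]
3 [2.92, -1.85, -1.53] [-0.01, 0.0, 3.13]
4 [2.82, -2.01, -1.53] [-0.01, 0.0, 3.13]
5 [2.7, -2.16, -1.53] [-0.01, 0.0, 3.13]
6 [2.58, -2.3, -1.53] [-0.01, 0.0, 3.13]
7 [2.45, -2.44, -1.53] [-0.01, 0.0, 3.13]
8 [2.32, -2.57, -1.53] [-0.01, 0.0, 3.13]
0 [-0.34, -3.77, 0.15] [0.0, 0.0, 0.0]
1 [-0.34, -3.77, 0.15] [0.0, 0.0, 0.0]
2 [-0.34, -3.77, 0.15] [0.0, 0.0, 0.0]
3 [-0.34, -3.77, 0.15] [0.0, 0.0, 0.0]
4 [-0.34, -3.77, 0.15] [0.0, 0.0, 0.0]
5 [-0.34, -3.77, 0.15] [0.0, 0.0, 0.0]
6 [-0.34, -3.77, 0.15] [0.0, 0.0, 0.0]
7 [-0.34, -3.77, 0.15] [0.0, 0.0, 0.0]
8 [-0.34, -3.77, 0.15] [0.0, 0.0, 0.0]
9 [-0.34, -3.77, 0.15] [0.0, 0.0, 0.0]
10 [-0.34, -3.77, 0.15] [0.0, 0.0, 0.0]
11 [-0.34, -3.77, 0.15] [0.0, 0.0, 0.0]
12 [-0.34, -3.77, 0.15] [0.0, 0.0, 0.0]
```

>>> {"op": "servo_tool", "data": {"plan": [[1,[3.2,-1.35,-1.5],[0,0,3.1]],[1,[3.1,-1.5,-1.5],[0,0,3.1]],[1,[3.0,-1.7,-1.5],[0,0,3.1]],[1,[2.9,-1.85,-1.5],[0,0,3.1]],[1,[2.8,-2.0,-1.5],[0,0,3.1]],[1,[2.7,-2.15,-1.5],[0,0,3.1]],[1,[2.6,-2.3,-1.5],[0,0,3.1]],[1,[2.45,-2.45,-1.5],[0,0,3.1]],[1,[2.3,-2.6,-1.5],[0,0,3.1]],[1,[-0.3,-3.8,0.1],[0,0,0]],[1,[-0.3,-3.8,0.1],[0,0,0]],[1,[-0.3,-3.8,0.1],[0,0,0]],[1,[-0.3,-3.8,0.1],[0,0,0]],[1,[-0.3,-3.8,0.1],[0,0,0]],[1,[-0.3,-3.8,0.1],[0,0,0]],[1,[-0.3,-3.8,0.1],[0,0,0]],[1,[-0.3,-3.8,0.1],[0,0,0]]]}}

```text
time_s: 1.62
tool_pos: [0.482, -0.1068, 0.3482]
tool_rot: [-179.8, 0.5, -13.4]
force: [0.7, -0.2, -0.5]
grip_width: 0.087
```

Run:
```python
from h import *
o=env.get_obs();print(o['tool_pos'],o['tool_rot'],o['qpos'])
plan([((.48,.07,.34),(180,0,-11))])
```

```text
[ 0.48204634 -0.10675076  0.34824005] [-179.76536243    0.47331299  -13.39619556] [ 35.75803297  -1.36496888 -25.4350085   91.27283702  -0.84581912
  90.41995429 -93.06828409]
0 [-0.86, -3.43, 0.19] [-0.05, 0.09, -0.48]
1 [-0.83, -3.44, 0.18] [-0.05, 0.09, -0.48]
2 [-0.8, -3.44, 0.18] [-0.05, 0.09, -0.48]
3 [-0.77, -3.45, 0.17] [-0.05, 0.09, -0.48]
4 [-0.74, -3.46, 0.17] [-0.05, 0.09, -0.48]
```

>>> {"op": "servo_tool", "data": {"plan": [[1,[-0.85,-3.4,0.2],[0,0,-0.5]],[1,[-0.8,-3.4,0.2],[0,0,-0.5]],[1,[-0.8,-3.4,0.2],[0,0,-0.5]],[1,[-0.75,-3.4,0.2],[0,0,-0.5]],[1,[-0.7,-3.0,0.2],[0,0,-0.5]],[1,[0,0,0],[0,0,0]],[1,[0,0,0],[0,0,0]]]}}

```text
time_s: 2.2
tool_pos: [0.4759, 0.0845, 0.3389]
tool_rot: [-179.7, 0.4, -9.7]
force: [0.1, -1.1, -0.3]
grip_width: 0.0869
```

Run:
```python
from h import *
o=env.get_obs();print(o['time_s'],o['tool_pos'],o['tool_rot'],o['qpos'])
c=snap('wrist','w1')
c2=snap('scene','s1',(290,140,490,290),4)
for P in [(.522,.060,.212),(.573,.050,.204),(.473,.07,.265)]: print(proj(c,P),proj(c2,P))
```

```text
2.2 [0.47594558 0.08451022 0.33890852] [-179.66582026    0.35629424   -9.73596976] [  25.85339428   -2.89716488  -36.76050331   93.37582198   -2.17181676
   89.16255703 -110.56987203]
[337.77578729 177.02057015] [364.21346504 207.47599673]
[339.94867726 111.38929767] [376.79813462 219.72555196]
[337.98546202 254.08683105] [353.96327356 180.56294127]
```

View pics/w1.png

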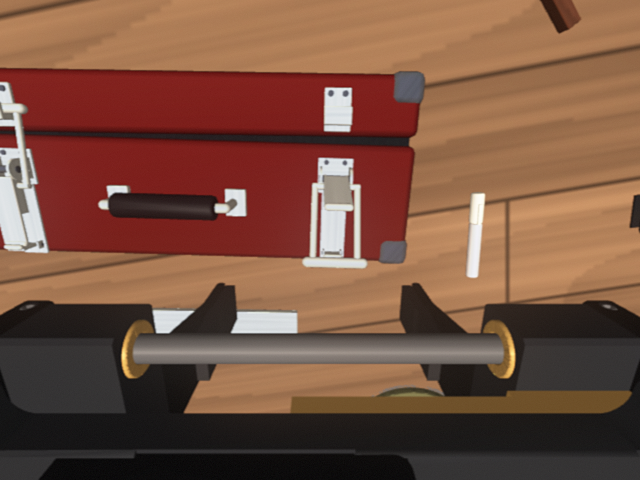

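Run:
```python
from h import *
w=load('w1'); s=load('s0')
# bar ends
g=cv2.cvtColor(cv2.imread('pics/w1_full.png'),cv2.COLOR_BGR2HSV)
m=((g[...,1]<60)&(g[...,2]>150)).astype(np.uint8)
m[:, :290]=0; m[:,390:]=0; m[275:]=0
for r in (88,92,110,120,128,131,134,160,200,215,240,260,262,264,266,268):
    x=np.flatnonzero(m[r]); print(r,(x.min(),x.max(),len(x)) if len(x) else None)
for col in (330,338,346): 
    y=np.flatnonzero(m[:,col]); print(col,[ (a[0],a[-1]) for a in np.split(y,np.flatnonzero(np.diff(y)>1)+1)])
print('bar tri',tri([ray(w,335,263.5),ray(s,353.2,181.7)]))
print('ends',tri([ray(w,304.5,263),ray(s,345.7,183.2)]),tri([ray(w,366,264),ray(s,360.7,180.2)]))
A=onz(w,20,133,.196);B=onz(w,405,143,.196);d=A-B;print('seam',A,B,np.degrees(np.arctan2(-d[0],d[1])))
A=onz(w,100,252,.196);B=onz(w,375,259,.196);d=A-B;print('bodyedge',np.degrees(np.arctan2(-d[0],d[1])))
A=onz(w,60,70,.196);B=onz(w,390,74,.196);d=A-B;print('lidedge',np.degrees(np.arctan2(-d[0],d[1])))
print('foot far edge',onz(w,338,87,.1995),'lip near edge',onz(w,338,131,.212))
print('base near edge of lever plate', onz(w,336,159,.199))
```

```text
88 (np.int64(325), np.int64(351), 27)
92 (np.int64(324), np.int64(351), 19)
110 (np.int64(324), np.int64(352), 29)
120 (np.int64(324), np.int64(351), 28)
128 (np.int64(324), np.int64(349), 26)
131 (np.int64(334), np.int64(349), 16)
134 None
160 (np.int64(318), np.int64(353), 35)
200 (np.int64(312), np.int64(359), 42)
215 (np.int64(311), np.int64(359), 37)
240 (np.int64(310), np.int64(359), 37)
260 (np.int64(303), np.int64(365), 63)
262 (np.int64(302), np.int64(366), 65)
264 (np.int64(303), np.int64(366), 64)
266 (np.int64(306), np.int64(365), 60)
268 (np.int64(361), np.int64(361), 1)
330 [(np.int64(87), np.int64(89)), (np.int64(96), np.int64(130)), (np.int64(158), np.int64(174)), (np.int64(177), np.int64(251)), (np.int64(254), np.int64(267))]
338 [(np.int64(88), np.int64(131)), (np.int64(158), np.int64(175)), (np.int64(177), np.int64(251)), (np.int64(255), np.int64(267))]
346 [(np.int64(88), np.int64(90)), (np.int64(96), np.int64(131)), (np.int64(159), np.int64(161)), (np.int64(164), np.int64(201)), (np.int64(204), np.int64(210)), (np.int64(258), np.int64(267))]
bar tri [0.4648493  0.07427099 0.25787505]
ends [0.44577045 0.09102913 0.23427393] [0.48444249 0.05971546 0.28253826]
seam [0.60281057 0.32263436 0.196     ] [ 0.5388894  -0.00184056  0.196     ] -11.144495189507841
bodyedge -11.14708122805151
lidedge -10.410710631011968
foot far edge [0.59177488 0.04850973 0.1995    ] lip near edge [0.55822915 0.05427172 0.212     ]
base near edge of lever plate [0.53588555 0.05877533 0.199     ]
```

Run:
```python
from h import *
w=load('w1'); s=load('s0')
print('ends',tri([ray(w,303.5,262.5),ray(s,360.7,180.2)]),tri([ray(w,366,263),ray(s,345.7,183.2)]))
psi=np.radians(-11); X=np.array([np.cos(psi),np.sin(psi),0])
rot=(R.from_euler('z',-11,degrees=True)*R.from_euler('x',180,degrees=True)*R.from_euler('y',-10,degrees=True)); e=rot.as_euler('xyz',degrees=True); z=rot.as_matrix()[:,2]
bar=np.array([.465,.074,.258]); print(e,z)
plan([(bar-z*.035,e),(bar+z*.007,e)],maxs=14)
```

```text
ends [0.46881514 0.09825419 0.2554179 ] [0.46170909 0.05072081 0.26029363]
[180.  10. -11.] [-0.17045777  0.03313363 -0.98480775]
0 [-0.07, 0.3, 1.16] [-0.07, -2.41, 0.3]
1 [-0.02, 0.3, 1.16] [-0.07, -2.41, 0.3]
2 [0.03, 0.3, 1.16] [-0.07, -2.41, 0.3]
3 [0.08, 0.3, 1.16] [-0.07, -2.41, 0.3]
0 [0.0, -0.0, 1.05] [0.0, 0.0, 0.0]
1 [0.0, -0.0, 1.05] [0.0, 0.0, 0.0]
2 [0.0, -0.0, 1.05] [0.0, 0.0, 0.0]
3 [0.0, -0.0, 1.05] [0.0, 0.0, 0.0]
```

>>> {"op": "servo_tool", "data": {"plan": [[1,[-0.05,0.3,1.15],[0,-2.4,0.3]],[1,[0,0.3,1.15],[0,-2.4,0.3]],[1,[0,0.3,1.15],[0,-2.4,0.3]],[1,[0.1,0.3,1.15],[0,-2.4,0.3]],[1,[0,0,0.7],[0,0,0]],[1,[0,0,0],[0,0,0]],[1,[0,0,0],[0,0,0]]]}}

```text
time_s: 2.88
tool_pos: [0.472, 0.062, 0.2846]
tool_rot: [-179.9, 10.1, -12.1]
force: [0.1, 0.7, 0.5]
grip_width: 0.087
```

```bash
cat >> h.py <<'E'
O=np.array; psi=np.radians(-11)
XC=O([np.cos(psi),np.sin(psi),0]); YC=O([-np.sin(psi),np.cos(psi),0]); PIV=O([.521,.062,.212])
def rel(P): d=O(P)-PIV; return (O([d@XC,d@YC,d[2]])*1000).round(1)
def wld(x,y,z): return PIV+x/1000*XC+y/1000*YC+O([0,0,z/1000])
def st(prt=True):
    o=env.get_obs(); 
    if prt: print('t',round(o['time_s'],2),'TCP rel pivot',rel(o['tool_pos']),'rot',O(o['tool_rot']).round(1),'F',O(o['force']).round(1),'w',round(o['grip_width']*1000,1),'q',O(o['qpos']).round(0))
    return o
E
python3 - <<'E'
from h import *
o=st(); c=snap('wrist','w2')
rot=R.from_euler('xyz',o['tool_rot'],degrees=True)
for d in (-.019,0,.02): print(d,proj(c,O(o['tool_pos'])+rot.apply([0,0,d])))
for P in [(-57,0,46),(-57,25,46),(-57,-25,46),(0,0,0),(52,0,-8)]: print(P,proj(c,wld(*P)))
E
```

```text
t 2.88 TCP rel pivot [-48.1  -9.4  72.6] rot [-179.9   10.1  -12.1] F [0.1 0.7 0.5] w 87.0 q [  26.    5.  -36.   93.   -1.   92. -112.]
-0.019 [316.76333116 318.07981607]
0 [316.89325027 299.86268885]
0.02 [317.00431666 284.28907076]
(-57, 0, 46) [301.99903531 285.43294758]
(-57, 25, 46) [261.1001982  286.03175364]
(-57, -25, 46) [343.00084677 284.83263385]
(0, 0, 0) [301.51895307 172.74457201]
(52, 0, -8) [298.55189917  84.15353042]
```

View pics/w2.png

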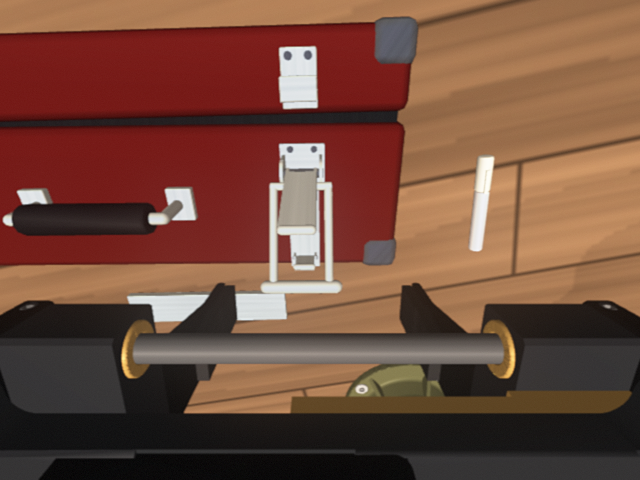

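```bash
cat >> h.py <<'E'
def rpy(tilt): return (R.from_euler('z',-11,degrees=True)*R.from_euler('x',180,degrees=True)*R.from_euler('y',-tilt,degrees=True)).as_euler('xyz',degrees=True)
def tz(tilt): a=np.radians(tilt); return O([-np.sin(a),0,-np.cos(a)])
E
python3 - <<'E'
from h import *
b=O([-57,0.5,45.5]); plan([(wld(*(b-tz(10)*8)),rpy(10)),(wld(*(b+tz(10)*7)),rpy(10))],maxs=5)
E
```

```text
0 [-0.08, -0.19, 0.41] [-0.05, 0.02, -0.21]
1 [-0.08, -0.19, 0.41] [-0.05, 0.02, -0.21]
2 [-0.08, -0.19, 0.41] [-0.05, 0.02, -0.21]
3 [-0.08, -0.19, 0.41] [-0.05, 0.02, -0.21]
4 [-0.08, -0.19, 0.41] [-0.05, 0.02, -0.21]
0 [0.0, 0.0, 0.5] [0.0, 0.0, 0.0]
1 [0.0, 0.0, 0.5] [0.0, 0.0, 0.0]
2 [0.0, 0.0, 0.5] [0.0, 0.0, 0.0]
```

>>> {"op": "servo_tool", "data": {"plan": [[1,[-0.1,-0.2,0.4],[0,0,-0.2]],[1,[-0.1,-0.2,0.4],[0,0,-0.2]],[1,[-0.1,-0.2,0.4],[0,0,-0.2]],[1,[-0.1,-0.2,0.4],[0,0,-0.2]],[1,[0,-0.1,0.4],[0,0,-0.2]],[1,[0,0,0.4],[0,0,0]],[1,[0,0,0.4],[0,0,0]],[1,[0,0,0],[0,0,0]],[1,[0,0,0],[0,0,0]]]}}

```text
time_s: 3.68
tool_pos: [0.4643, 0.0756, 0.2583]
tool_rot: [-179.8, 9.6, -10.8]
force: [-0.5, -0.2, 0.7]
grip_width: 0.0867
```

Run:
```python
from h import *
o=st()
b=O([-57,0.5,45.5]); plan([(wld(*(b+tz(10)*7)),rpy(10))],maxs=5)
```

```text
t 3.68 TCP rel pivot [-58.3   2.5  46.3] rot [-179.8    9.6  -10.8] F [-0.5 -0.2  0.7] w 86.7 q [  25.    5.  -37.   97.   -1.   88. -112.]
0 [0.07, 0.1, 0.38] [-0.1, -0.18, 0.11]
1 [0.07, 0.1, 0.38] [-0.1, -0.18, 0.11]
```

>>> {"op": "servo_tool", "data": {"plan": [[1,[0.1,0.1,0.35],[0,-0.2,0]],[1,[0,0.1,0.35],[0,-0.2,0]],[1,[0,0,0],[0,0,0]],[0.66,[0,0,0],[0,0,0]],[0.66,[0,0,0],[0,0,0]]], "force": 12}}

```text
time_s: 4.1
tool_pos: [0.464, 0.0729, 0.2503]
tool_rot: [-179.8, 10.1, -10.8]
force: [-0.8, -0.5, -1.0]
grip_width: 0.08
```

Run:
```python
from h import *
o=st(); snap('wrist','w3',(180,120,460,400),2)
```

```text
t 4.1 TCP rel pivot [-58.   -0.2  38.3] rot [-179.8   10.1  -10.8] F [-0.8 -0.5 -1. ] w 80.0 q [  26.    5.  -37.   97.   -1.   88. -112.]
```

View pics/w3.png

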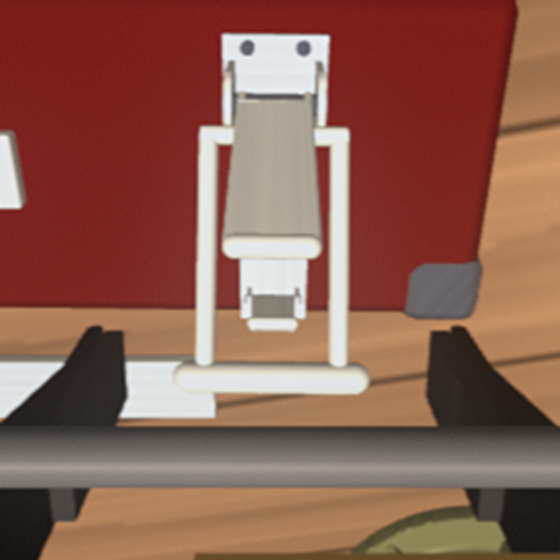

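>>> {"op": "servo_tool", "data": {"plan": [[0.5,[0,0,0],[0,0,0]],[0.5,[0,0,0],[0,0,0]],[0.5,[0,0,0],[0,0,0]],[0.5,[0,0,0],[0,0,0]],[0.5,[0,0,0],[0,0,0]],[0.5,[0,0,0],[0,0,0]],[0.5,[0,0,0],[0,0,0]],[0.5,[0,0,0],[0,0,0]],[0.5,[0,0,0],[0,0,0]],[0.5,[0,0,0],[0,0,0]]], "force": 15}}

```text
time_s: 4.98
tool_pos: [0.4644, 0.0739, 0.251]
tool_rot: [-179.7, 10.0, -10.8]
force: [-0.4, -0.1, -0.0]
grip_width: 0.0475
```

Run:
```python
from h import *
o=st()
import math
def pin(t): return O([-13.9*math.cos(t)-1.4*math.sin(t),13.9*math.sin(t)-1.4*math.cos(t)])
# arc of bar about pin for lever 1.45, to loop just past upright
p=pin(1.45); b=O([-57,46]);print(p,np.linalg.norm(b-p))
for a in range(150,-1,-15): print(a,(p+62.3*O([math.cos(math.radians(a)),math.sin(math.radians(a))])).round(1))
```

```text
t 4.98 TCP rel pivot [-57.8   0.9  39. ] rot [-179.7   10.   -10.8] F [-0.4 -0.1 -0. ] w 47.5 q [  26.    5.  -37.   97.   -1.   88. -112.]
[-3.06478668 13.6300067 ] 62.90328848356436
150 [-57.   44.8]
135 [-47.1  57.7]
120 [-34.2  67.6]
105 [-19.2  73.8]
90 [-3.1 75.9]
75 [13.1 73.8]
60 [28.1 67.6]
45 [41.  57.7]
30 [50.9 44.8]
15 [57.1 29.8]
0 [59.2 13.6]
```

>>> {"op": "servo_tool", "data": {"plan": [[0.45,[0,0,0],[0,0,0]],[0.45,[0,0,0],[0,0,0]],[0.45,[0,0,0],[0,0,0]]], "force": 15}}

```text
time_s: 5.23
tool_pos: [0.4644, 0.0739, 0.2509]
tool_rot: [-179.7, 10.0, -10.8]
force: [-0.1, -0.2, -0.3]
grip_width: 0.0478
```

>>> {"op": "servo_tool", "data": {"plan": [[0.45,[0.35,0,-0.7],[0,0,0]],[0.45,[0.35,0,-0.7],[0,0,0]],[0.45,[0.55,0,-0.6],[0,0,0]],[0.45,[0.55,0,-0.6],[0,0,0]],[0.45,[0.7,0,-0.45],[0,0,0]],[0.45,[0,0,0],[0,0,0]]]}}

```text
time_s: 5.73
tool_pos: [0.4976, 0.0674, 0.279]
tool_rot: [-179.6, 10.0, -10.8]
force: [0.2, 0.6, -2.1]
grip_width: 0.0481
```

```bash
cat >> h.py <<'E'
import math
def bar(o,d=7):
    r=rel(O(o['tool_pos'])-R.from_euler('xyz',o['tool_rot'],degrees=True).as_matrix()[:,2]*d/1000); return r
def lev(b):
    b=O([b[0],b[2]]); D=np.linalg.norm(b); r=13.97
    if D>r+62.3: return ('stretched',D)
    a=math.acos((D*D+r*r-62.3**2)/(2*D*r)); ph=math.atan2(b[1],-b[0]); off=math.atan2(-1.4,13.9)
    return [round(ph+s*a-off,3) for s in(1,-1)]
E
python3 - <<'E'
from h import *
o=st();b=bar(o);print(b,lev(b))
E
```

```text
t 5.73 TCP rel pivot [-24.    0.8  67. ] rot [-179.6   10.   -10.8] F [ 0.2  0.6 -2.1] w 48.1 q [  25.    9.  -37.   90.    1.   91. -113.]
[-22.8   0.8  73.9] ('stretched', np.float64(77.33724846411334))
```

>>> {"op": "servo_tool", "data": {"plan": [[0.45,[0.7,0,-0.1],[0,0,0]],[0.45,[0.7,0,-0.1],[0,0,0]],[0.45,[0.7,0,-0.1],[0,0,0]],[0.45,[0.8,0,0],[0,0,0]],[0.45,[0.7,0,0.1],[0,0,0]],[0.45,[0,0,0],[0,0,0]]]}}

```text
time_s: 6.23
tool_pos: [0.5369, 0.0595, 0.2766]
tool_rot: [-179.6, 9.9, -10.9]
force: [-0.1, 0.9, 1.1]
grip_width: 0.0477
```

Run:
```python
from h import *
o=st();b=bar(o);print(b,lev(b)); snap('wrist','w4',(180,120,460,400),2)
```

```text
t 6.23 TCP rel pivot [16.1  0.6 64.6] rot [-179.6    9.9  -10.9] F [-0.1  0.9  1.1] w 47.7 q [  23.   14.  -36.   85.    4.   92. -114.]
[17.3  0.5 71.5] [2.483, 1.334]
```

View pics/w4.png

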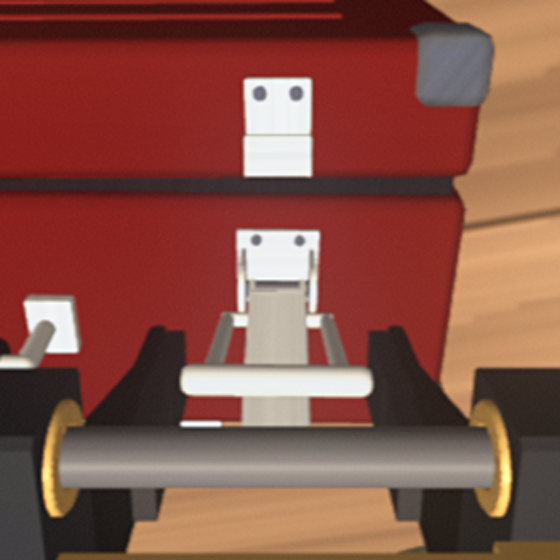

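>>> {"op": "servo_tool", "data": {"plan": [[0.45,[0.65,0,0.18],[0,0,0]],[0.45,[0.65,0,0.18],[0,0,0]],[0.45,[0.65,0,0.2],[0,-1,0]],[0.45,[0.6,0,0.35],[0,-1,0]],[0.45,[0.6,0,0.35],[0,-1,0]],[0.45,[0.55,0,0.4],[0,-1,0]],[0.45,[0,0,0],[0,-1,0]]]}}

```text
time_s: 6.87
tool_pos: [0.5691, 0.0529, 0.2493]
tool_rot: [-179.9, 15.4, -10.8]
force: [1.6, -0.2, 0.1]
grip_width: 0.0477
```

Run:
```python
from h import *
o=st();b=bar(o);print(b,lev(b))
```

```text
t 6.87 TCP rel pivot [48.9  0.2 37.3] rot [-179.9   15.4  -10.8] F [ 1.6 -0.2  0.1] w 47.7 q [  21.   24.  -35.   78.    7.   96. -115.]
[50.8  0.2 44.1] [3.635, 1.419]
```

>>> {"op": "servo_tool", "data": {"plan": [[0.45,[0.6,0,0.35],[0,0,0]],[0.45,[0.6,0,0.4],[0,0,0]],[0.45,[0.5,0,0.45],[0,0,0]],[0.45,[0.35,0,0.5],[0,0,0]],[0.45,[0.3,0,0.5],[0,0,0]],[0.45,[0,0,0],[0,0,0]],[0.45,[0,0,0],[0,0,0]]]}}

```text
time_s: 7.45
tool_pos: [0.5839, 0.05, 0.2163]
tool_rot: [-180.0, 16.0, -10.7]
force: [-1.6, 0.3, 0.2]
grip_width: 0.0476
```

Run:
```python
from h import *
o=st();b=bar(o);print(b,lev(b));c=snap('wrist','w5',(180,60,460,340),2); r=R.from_euler('xyz',o['tool_rot'],degrees=True)
for d in (-.009,-.007,-.005): print(d,proj(c,O(o['tool_pos'])+r.apply([0,0,d])))
print(proj(c,wld(57,0,1.2)),proj(c,wld(57,0,-2.8)),proj(c,wld(72,0,-12.5)))
```

```text
t 7.45 TCP rel pivot [64.   0.2  4.3] rot [-180.    16.   -10.7] F [-1.6  0.3  0.2] w 47.6 q [  20.   27.  -35.   78.    8.   94. -115.]
[65.9  0.2 11. ] [4.218, 1.935]
-0.009 [316.87787395 308.14335294]
-0.007 [316.89069314 306.26018209]
-0.005 [316.90323132 304.41829105]
[317.27339545 305.63720976] [317.29241475 300.60096936] [317.44913271 268.53037086]
```

View pics/w5.png

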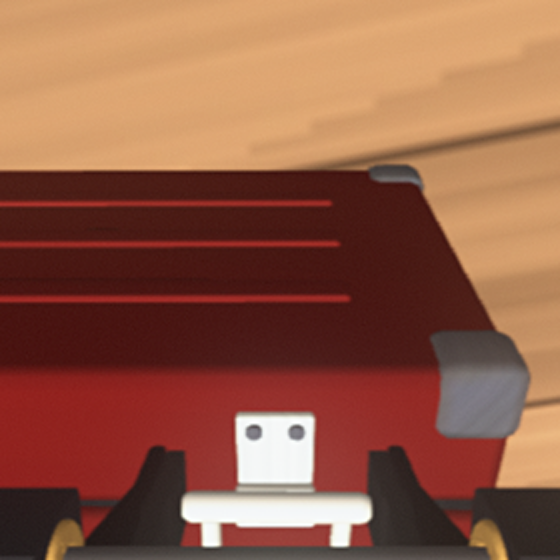

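>>> {"op": "servo_tool", "data": {"plan": [[0.4,[0,0,0],[0,0,0]],[0.4,[0,0,0],[0,0,0]],[0.4,[0.3,0,-0.08],[0,0,0]],[0.4,[0.3,0,-0.08],[0,0,0]],[0.4,[0.3,0,-0.08],[0,0,0]],[0.4,[0.3,0,-0.08],[0,0,0]],[0.4,[0,0,0],[0,0,0]]], "force": 40}}

```text
time_s: 8.08
tool_pos: [0.5923, 0.0485, 0.2181]
tool_rot: [179.9, 16.5, -10.6]
force: [-0.1, 0.2, 0.3]
grip_width: 0.0469
```

```bash
cat >> h.py <<'E'
def barcam(fn,ymin=250):
    """bar found in wrist picture as the widest white rows; returns bar in tool coords (mm: x, d behind tip) and rel pivot"""
    o=env.get_obs(); c=snap('wrist',fn,(180,60,460,340),2); im=cv2.imread('pics/'+fn+'_full.png'); g=cv2.cvtColor(im,cv2.COLOR_BGR2HSV)
    m=((g[...,1]<60)&(g[...,2]>140)).astype(np.uint8); m[:ymin]=0;m[330:]=0;m[:,:255]=0;m[:,380:]=0
    rows=[(r,np.flatnonzero(m[r])) for r in range(ymin,330)]; rows=[(r,x.min(),x.max()+1) for r,x in rows if len(x)>70]
    if not rows: print('no bar'); return
    L=max(b-a for r,a,b in rows); rr=[r for r,a,b in rows if b-a>=.75*L]; row=(rr[0]+rr[-1]+1)/2
    u=np.median([(a+b)/2 for r,a,b in rows if b-a>L-3]); print('rows',rr[0],rr[-1],'L',L,'u',u)
    Rt=R.from_euler('xyz',o['tool_rot'],degrees=True).as_matrix()
    for off in (0,1.5):
        zc=c['K'][0]*.050/(L-off); p=O(c['p'])+O(c['R'])@(O([(u-c['K'][2])/c['K'][0],(row-c['K'][3])/c['K'][1],1])*zc)
        t=Rt.T@(p-O(o['tool_pos']))*1000; print('tool',t.round(1),'rel',rel(p),'lever',lev(rel(p)))
E
python3 - <<'E'
from h import *
o=st(); barcam('w6')
E
```

```text
t 8.08 TCP rel pivot [72.5  0.3  6.1] rot [179.9  16.5 -10.6] F [-0.1  0.2  0.3] w 46.9 q [  19.   28.  -34.   76.    9.   95. -115.]
rows 307 321 L 93 u 318.5
tool [-9.   0.8  0.7] rel [63.7 -0.6  8. ] lever [4.443, 1.792]
tool [-10.4   0.8   3.4] rel [61.6 -0.6  5.9] lever [4.634, 1.659]
```

Run:
```python
from h import *
c=snap('scene','s2',(320,150,440,240),6)
for P in [(0,0,0),(52,0,-8),(63,-25,7),(63,25,7)]: print((proj(c,wld(*P))-[320,150])*6)
```

```text
[266.70492007 342.31678137]
[342.34346793 415.60144986]
[313.43002527 413.49383418]
[411.19762296 380.01870236]
```

View pics/s2.png

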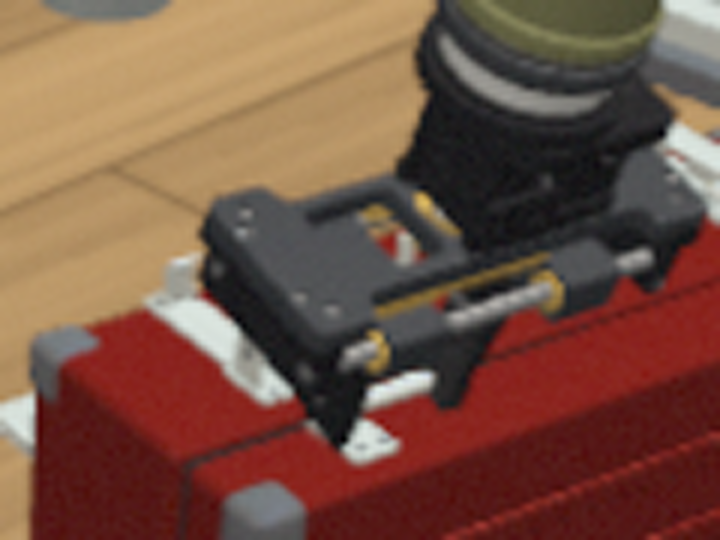

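>>> {"op": "servo_tool", "data": {"plan": [[0.4,[0.2,0,-0.05],[0,0,0]],[0.4,[0.2,0,-0.05],[0,0,0]],[0.4,[0.1,0,0.3],[0,0,0]],[0.4,[0.1,0,0.3],[0,0,0]],[0.4,[0.05,0,0.2],[0,0,0]],[0.4,[0,0,0],[0,0,0]]]}}

```text
time_s: 8.68
tool_pos: [0.5919, 0.0485, 0.2092]
tool_rot: [179.8, 17.2, -10.5]
force: [-3.6, 0.7, 1.7]
grip_width: 0.0464
```

Run:
```python
from h import *
o=st(); barcam('w7')
```

```text
t 8.68 TCP rel pivot [72.2  0.3 -2.8] rot [179.8  17.2 -10.5] F [-3.6  0.7  1.7] w 46.4 q [  19.   29.  -34.   76.    9.   95. -115.]
rows 308 321 L 93 u 318.5
tool [-9.2  0.8  0.6] rel [63.2 -0.6 -0.6] lever [-1.637, -4.427]
tool [-10.7   0.8   3.3] rel [61.  -0.6 -2.7] lever [-1.451, -4.543]
```

>>> {"op": "servo_tool", "data": {"plan": [[0.4,[0.1,0,0.25],[0,0,0]],[0.4,[0.1,0,0.25],[0,0,0]],[0.4,[0.1,0,0.2],[0,0,0]],[0.4,[0,0,0],[0,0,0]]]}}

```text
time_s: 9.07
tool_pos: [0.5917, 0.0485, 0.2033]
tool_rot: [179.8, 17.3, -10.5]
force: [-3.4, -0.5, 2.0]
grip_width: 0.0469
```

Run:
```python
from h import *
o=st(); barcam('w8')
```

```text
t 9.07 TCP rel pivot [72.   0.2 -8.7] rot [179.8  17.3 -10.5] F [-3.4 -0.5  2. ] w 46.9 q [  19.   29.  -34.   77.    9.   95. -115.]
rows 309 322 L 93 u 318.5
tool [-9.7  0.8  0.5] rel [62.6 -0.7 -6.3] lever [-1.526, -4.356]
tool [-11.2   0.8   3.1] rel [60.4 -0.8 -8.4] lever [-1.351, -4.455]
```

>>> {"op": "servo_tool", "data": {"plan": [[0.4,[0.08,0,0.25],[0,0,0]],[0.4,[-0.2,0,0.12],[0,0,0]],[0.4,[-0.3,0,0.09],[0,0,0]],[0.4,[-0.3,0,0.09],[0,0,0]],[0.4,[-0.3,0,0.09],[0,0,0]],[0.4,[0,0,0],[0,0,0]]]}}

```text
time_s: 9.62
tool_pos: [0.589, 0.0487, 0.2026]
tool_rot: [180.0, 15.9, -10.7]
force: [-0.3, 0.7, 2.3]
grip_width: 0.0465
```

Run:
```python
from h import *
o=st(); barcam('w9')
```

```text
t 9.62 TCP rel pivot [69.3 -0.1 -9.4] rot [180.   15.9 -10.7] F [-0.3  0.7  2.3] w 46.5 q [  20.   28.  -34.   79.    9.   93. -115.]
rows 310 323 L 93 u 318.5
tool [-10.2   0.8   0.3] rel [59.4 -0.9 -6.9] lever [-1.289, -4.562]
tool [-11.7   0.8   2.9] rel [57.2 -1.  -9.1] lever [-1.106, -4.661]
```

>>> {"op": "servo_tool", "data": {"plan": [[0.8,[0,0,0],[0,0,0]],[0.8,[0,0,0],[0,0,0]],[0.8,[0,0,0],[0,0,0]],[0.8,[0,0,0],[0,0,0]],[0.8,[0,0,0],[0,0,0]]]}}

```text
time_s: 10.08
tool_pos: [0.5865, 0.0491, 0.2016]
tool_rot: [179.9, 16.2, -10.6]
force: [-0.0, 0.2, -1.0]
grip_width: 0.0672
```

Run:
```python
from h import *
o=st(); barcam('w10'); snap('wrist','w11',(220,200,420,350),4)
```

```text
t 10.08 TCP rel pivot [ 66.8  -0.2 -10.4] rot [179.9  16.2 -10.6] F [-0.   0.2 -1. ] w 67.2 q [  20.   28.  -34.   79.    9.   93. -115.]
rows 301 314 L 95 u 317.5
tool [-3.8  0.3 -1.7] rel [63.6 -0.5 -7.7] lever [-1.586, -4.256]
tool [-5.2  0.3  0.9] rel [61.6 -0.5 -9.8] lever [-1.43, -4.337]
```

View pics/w11.png

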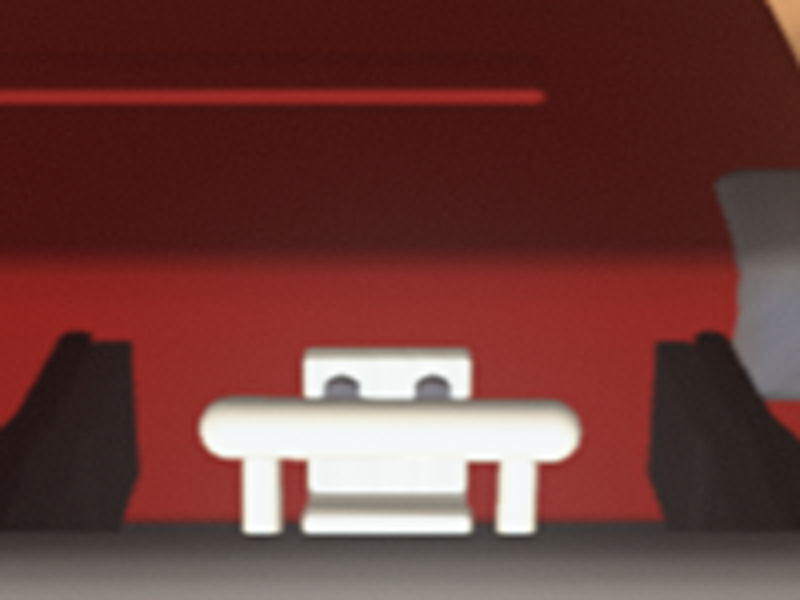

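>>> {"op": "servo_tool", "data": {"plan": [[0.8,[0,0,-1.0],[0,0,0]],[0.8,[0,0,-2.0],[0,0,0]],[0.8,[0,0,-2.0],[0,0,0]],[0.4,[0,0,-2.0],[0,0,0]],[0,[0,0,-1.0],[0,4,0]],[0,[0,0,0],[0,4,0]],[0,[0,0,0],[0,4,0]],[0,[0,0,0],[0,3,0]],[0,[0,0,0],[0,0,0]],[0,[0,0,0],[0,0,0]],[0,[0,0,0],[0,0,0]],[0,[0,0,0],[0,0,0]],[0,[0,0,0],[0,0,0]],[0,[0,0,0],[0,0,0]],[0,[0,0,0],[0,0,0]],[0,[0,0,0],[0,0,0]]], "force": 20}}

```text
time_s: 11.52
tool_pos: [0.6137, 0.0438, 0.2851]
tool_rot: [-179.9, 1.0, -10.7]
force: [0.2, 0.7, -0.6]
grip_width: 0.0013
```

Run:
```python
from h import *
o=st(); plan([(wld(64,0,46),rpy(0))],maxs=6)
c=snap('wrist','w12',(200,150,440,400),3)
# lever end estimate for several thetas
for t in (1.8,1.9,2.0,2.1,2.2,2.3): 
    P=(-64*math.cos(t),0,64*math.sin(t)); print(t,O(P).round(1),proj(c,wld(P[0],-10,P[2])).round(1),proj(c,wld(P[0],10,P[2])).round(1))
```

```text
t 11.52 TCP rel pivot [94.4 -0.2 73.1] rot [-179.9    1.   -10.7] F [ 0.2  0.7 -0.6] w 1.3 q [  22.   17.  -35.   81.    9.   86. -114.]
0 [-0.43, -0.0, 0.4] [-0.01, 0.15, 0.04]
1 [-0.43, -0.0, 0.39] [-0.01, 0.15, 0.04]
2 [-0.43, -0.0, 0.39] [-0.01, 0.15, 0.04]
3 [-0.43, -0.0, 0.39] [-0.01, 0.15, 0.04]
4 [-0.43, -0.0, 0.39] [-0.01, 0.15, 0.04]
5 [-0.43, -0.0, 0.39] [-0.01, 0.15, 0.04]
6 [-0.43, -0.0, 0.39] [-0.01, 0.15, 0.04]
1.8 [14.5  0.  62.3] [332.  404.8] [300.5 404.7]
1.9 [20.7  0.  60.6] [332.1 394.9] [300.5 394.8]
2.0 [26.6  0.  58.2] [332.1 384.6] [300.6 384.4]
2.1 [32.3  0.  55.2] [332.1 374. ] [300.7 373.9]
2.2 [37.7  0.  51.7] [332.1 363.4] [300.9 363.3]
2.3 [42.6  0.  47.7] [332. 353.] [301.1 352.8]
```

View pics/w12.png

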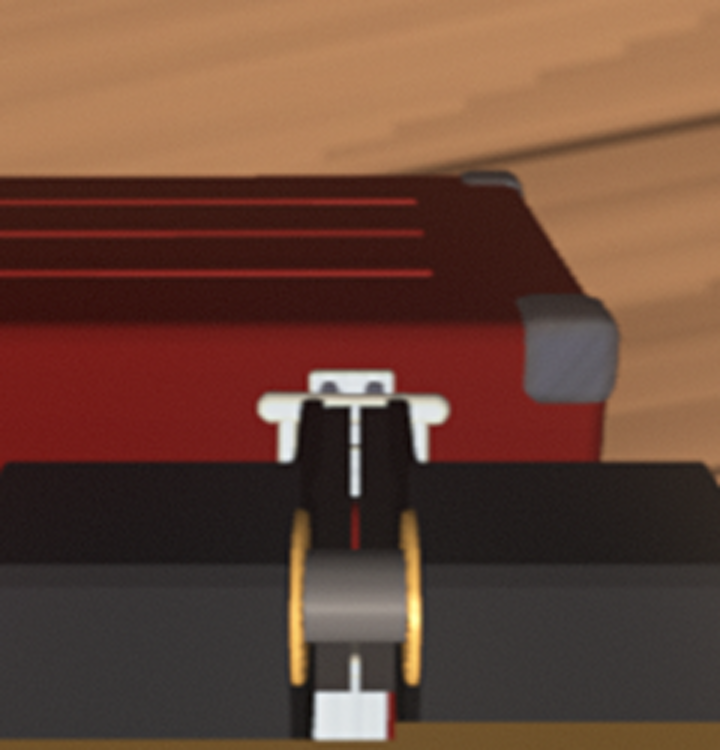

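>>> {"op": "servo_tool", "data": {"plan": [[0,[-0.45,0,0.4],[0,0.2,0]],[0,[-0.45,0,0.4],[0,0.2,0]],[0,[-0.45,0,0.4],[0,0.2,0]],[0,[-0.45,0,0.4],[0,0.2,0]],[0,[-0.45,0,0.4],[0,0.2,0]],[0,[-0.45,0,0.4],[0,0,0]],[0,[-0.3,0,0.3],[0,0,0]],[0,[0,0,0],[0,0,0]]]}}

```text
time_s: 12.23
tool_pos: [0.5792, 0.0502, 0.2543]
tool_rot: [-180.0, 0.1, -10.7]
force: [-0.2, 0.3, -0.2]
grip_width: 0.0003
```

Run:
```python
from h import *
o=st()
```

```text
t 12.23 TCP rel pivot [59.4 -0.5 42.3] rot [-1.80e+02  1.00e-01 -1.07e+01] F [-0.2  0.3 -0.2] w 0.3 q [  24.   12.  -36.   89.    7.   81. -114.]
```

>>> {"op": "servo_tool", "data": {"plan": [[0,[-0.4,0,0],[0,0,0]],[0,[-0.4,0,0],[0,0,0]],[0,[-0.4,0,0],[0,0,0]],[0,[-0.4,0,0],[0,0,0]],[0,[-0.4,0,0],[0,0,0]],[0,[-0.4,0,0],[0,0,0]],[0,[-0.4,0,0],[0,0,0]],[0,[-0.4,0,0],[0,0,0]],[0,[-0.4,0,0],[0,0,0]],[0,[-0.4,0,0],[0,0,0]],[0,[-0.3,0,0],[0,0,0]],[0,[0,0,0],[0,0,0]]]}}

```text
time_s: 13.23
tool_pos: [0.5345, 0.059, 0.2563]
tool_rot: [-179.9, -0.3, -10.8]
force: [0.9, 0.5, 1.2]
grip_width: 0.0003
```

Run:
```python
from h import *
o=st()
c=snap('wrist','w13'); im=cv2.imread('pics/w13_full.png'); g=cv2.cvtColor(im,cv2.COLOR_BGR2HSV); m=((g[...,1]<60)&(g[...,2]>140)).astype(np.uint8)
for r in range(60,330,6):
    x=np.flatnonzero(m[r,230:420])+230
    if len(x): print(r,[(a[0],a[-1]) for a in np.split(x,np.flatnonzero(np.diff(x)>1)+1)])
for P in [(52,0,-8),(57,0,1.2),(57,11,1.2),(57,-11,1.2),(72,0,-12.5),(52,25,-8),(52,-25,-8),(64,25,-8),(64,-25,-8)]: print(P,proj(c,wld(*P)).round(1))
```

```text
t 13.23 TCP rel pivot [13.8 -0.4 44.3] rot [-179.9   -0.3  -10.8] F [0.9 0.5 1.2] w 0.3 q [  25.    6.  -37.   95.    4.   80. -113.]
180 [(np.int64(300), np.int64(334))]
186 [(np.int64(300), np.int64(304)), (np.int64(310), np.int64(323)), (np.int64(329), np.int64(333))]
192 [(np.int64(300), np.int64(333))]
198 [(np.int64(281), np.int64(351))]
204 [(np.int64(279), np.int64(355))]
210 [(np.int64(287), np.int64(294)), (np.int64(299), np.int64(334)), (np.int64(340), np.int64(347))]
216 [(np.int64(287), np.int64(294)), (np.int64(300), np.int64(334)), (np.int64(340), np.int64(347))]
222 [(np.int64(287), np.int64(294)), (np.int64(300), np.int64(334)), (np.int64(340), np.int64(347))]
228 [(np.int64(287), np.int64(294)), (np.int64(302), np.int64(332)), (np.int64(340), np.int64(347))]
234 [(np.int64(287), np.int64(293)), (np.int64(340), np.int64(347))]
240 [(np.int64(286), np.int64(293)), (np.int64(340), np.int64(347))]
246 [(np.int64(287), np.int64(293)), (np.int64(340), np.int64(347))]
252 [(np.int64(286), np.int64(293)), (np.int64(340), np.int64(347))]
258 [(np.int64(286), np.int64(293)), 
[... 479 characters left out ...]
np.int64(338)), (np.int64(340), np.int64(347))]
282 [(np.int64(286), np.int64(292)), (np.int64(296), np.int64(337)), (np.int64(340), np.int64(347))]
288 [(np.int64(286), np.int64(292)), (np.int64(295), np.int64(298)), (np.int64(336), np.int64(337)), (np.int64(340), np.int64(347))]
294 [(np.int64(286), np.int64(292)), (np.int64(295), np.int64(298)), (np.int64(340), np.int64(347))]
300 [(np.int64(286), np.int64(298)), (np.int64(338), np.int64(347))]
(52, 0, -8) [316.9 209.2]
(57, 0, 1.2) [316.9 204. ]
(57, 11, 1.2) [298.9 204. ]
(57, -11, 1.2) [334.8 204.1]
(72, 0, -12.5) [317.1 176.9]
(52, 25, -8) [278.1 209. ]
(52, -25, -8) [355.8 209.3]
(64, 25, -8) [277.5 190.3]
(64, -25, -8) [356.5 190.6]
```

>>> {"op": "servo_tool", "data": {"plan": [[0,[-0.3,0,0],[0,0,0]],[0,[-0.3,0,0],[0,0,0]],[0,[-0.3,0,0],[0,0,0]],[0,[-0.2,0,0],[0,0,0]],[0,[0,0,0],[0,0,0]],[0,[0,0,0],[0,0,0]]]}}

```text
time_s: 13.78
tool_pos: [0.5241, 0.0608, 0.2558]
tool_rot: [-179.9, -0.4, -10.8]
force: [2.1, -0.3, -0.1]
grip_width: 0.0007
```

Run:
```python
from h import *
o=st()
c=snap('wrist','w14'); im=cv2.imread('pics/w14_full.png'); g=cv2.cvtColor(im,cv2.COLOR_BGR2HSV); m=((g[...,1]<60)&(g[...,2]>140)).astype(np.uint8)
for r in range(180,240,2):
    x=np.flatnonzero(m[r,230:420])+230
    if len(x): print(r,[(int(a[0]),int(a[-1])) for a in np.split(x,np.flatnonzero(np.diff(x)>1)+1)])
for P in [(57,11,1.2),(57,-11,1.2),(72,0,-12.5),(52,25,-8),(52,-25,-8),(53.4,0,-8),(52,25,5),(52,-25,5)]: print(P,proj(c,wld(*P)).round(1))
```

```text
t 13.78 TCP rel pivot [ 3.3 -0.6 43.8] rot [-179.9   -0.4  -10.8] F [ 2.1 -0.3 -0.1] w 0.7 q [  26.    4.  -37.   97.    3.   79. -112.]
180 [(300, 334)]
182 [(300, 334)]
184 [(300, 333)]
186 [(281, 352)]
188 [(279, 355)]
190 [(278, 356)]
192 [(278, 356)]
194 [(279, 355)]
196 [(281, 354)]
198 [(287, 293), (299, 334), (340, 348)]
200 [(287, 293), (299, 334), (340, 347)]
202 [(287, 293), (299, 334), (340, 347)]
204 [(287, 293), (299, 334), (340, 347)]
206 [(287, 293), (299, 334), (340, 347)]
208 [(286, 293), (299, 334), (340, 347)]
210 [(286, 293), (300, 333), (340, 348)]
212 [(286, 293), (301, 333), (340, 347)]
214 [(286, 293), (340, 347)]
216 [(286, 293), (340, 347)]
218 [(286, 293), (340, 347)]
220 [(286, 293), (340, 347)]
222 [(286, 293), (340, 347)]
224 [(286, 293), (340, 347)]
226 [(286, 293), (340, 347)]
228 [(286, 293), (340, 347)]
230 [(286, 293), (340, 347)]
232 [(286, 293), (340, 347)]
234 [(286, 293), (340, 347)]
236 [(286, 293), (340, 347)]
238 [(286, 293), (340, 347)]
(57, 11, 1.2) [298.4 186.8]
(57, -11, 1.2) [335. 187.]
(72, 0, -12.5) [316.9 160.1]
(52, 25, -8) [277.3 192.8]
(52, -25, -8) [356.3 193.1]
(53.4, 0, -8) [316.8 190.8]
(52, 25, 5) [274.7 196. ]
(52, -25, 5) [358.6 196.4]
```

>>> {"op": "servo_tool", "data": {"plan": [[0,[-0.35,0,0],[0,0,0]],[0,[-0.35,0,0],[0,0,0]],[0,[-0.35,0,0.05],[0,0,0]],[0,[-0.3,0,0.1],[0,0,0]],[0,[-0.3,0,0.1],[0,0,0]],[0,[-0.3,0,0.1],[0,0,0]]]}}

```text
time_s: 14.33
tool_pos: [0.514, 0.0626, 0.2549]
tool_rot: [-179.6, -1.8, -11.0]
force: [8.2, -2.4, -0.5]
grip_width: 0.0009
```

Run:
```python
from h import *
o=st()
```

```text
t 14.33 TCP rel pivot [-7.  -0.8 42.9] rot [-179.6   -1.8  -11. ] F [ 8.2 -2.4 -0.5] w 0.9 q [  26.    2.  -36.   99.    1.   78. -112.]
```

>>> {"op": "servo_tool", "data": {"plan": [[0,[-0.5,0,0.15],[0,0.3,0]],[0,[-0.5,0,0.2],[0,0.3,0]],[0,[-0.5,0,0.2],[0,0.3,0]],[0,[-0.5,0,0.25],[0,0.3,0]],[0,[-0.45,0,0.3],[0,0.3,0]]]}}

```text
time_s: 14.75
tool_pos: [0.5044, 0.0645, 0.2499]
tool_rot: [-179.2, -5.4, -11.2]
force: [6.8, -0.9, 5.9]
grip_width: 0.0004
```

Run:
```python
from h import *
o=st()
```

```text
t 14.75 TCP rel pivot [-16.8  -0.7  37.9] rot [-179.2   -5.4  -11.2] F [ 6.8 -0.9  5.9] w 0.4 q [  27.   -3.  -36.  104.   -1.   73. -111.]
```

>>> {"op": "servo_tool", "data": {"plan": [[0,[-0.45,0,0.3],[0,-1.2,0]],[0,[-0.45,0,0.35],[0,-1.2,0]],[0,[-0.45,0,0.4],[0,-1.2,0]],[0,[-0.4,0,0.4],[0,-1.2,0]],[0,[-0.4,0,0.45],[0,-1.2,0]]]}}

```text
time_s: 15.17
tool_pos: [0.4948, 0.0665, 0.2394]
tool_rot: [-179.1, -1.3, -11.3]
force: [4.4, -0.9, 2.9]
grip_width: 0.0004
```

Run:
```python
from h import *
o=st()
```

```text
t 15.17 TCP rel pivot [-26.6  -0.6  27.4] rot [-179.1   -1.3  -11.3] F [ 4.4 -0.9  2.9] w 0.4 q [  26.   -0.  -36.  103.   -1.   76. -111.]
```

>>> {"op": "servo_tool", "data": {"plan": [[0,[-0.4,0,0.2],[0,-0.3,0]],[0,[-0.4,0,0.3],[0,-0.3,0]],[0,[-0.3,0,0.3],[0,-0.3,0]],[0,[-0.2,0,0.3],[0,-0.3,0]],[0,[-0.2,0,0.3],[0,0,0]]]}}

```text
time_s: 15.58
tool_pos: [0.4767, 0.0703, 0.2233]
tool_rot: [-179.2, 0.4, -11.3]
force: [0.0, 0.9, -0.4]
grip_width: 0.0004
```

Run:
```python
from h import *
o=st()
```

```text
t 15.58 TCP rel pivot [-45.1  -0.3  11.3] rot [-179.2    0.4  -11.3] F [ 0.   0.9 -0.4] w 0.4 q [  26.   -1.  -36.  105.   -2.   76. -111.]
```

>>> {"op": "servo_tool", "data": {"plan": [[0,[0,0,0.2],[0,0,0]],[0,[0,0,0.3],[0,0,0]],[0,[0,0,0.3],[0,0,0]]]}}

```text
time_s: 15.83
tool_pos: [0.4753, 0.0708, 0.2183]
tool_rot: [-179.3, 0.4, -11.2]
force: [0.6, 0.2, -0.5]
grip_width: 0.0003
```

Run:
```python
from h import *
o=st()
```

```text
t 15.83 TCP rel pivot [-46.5  -0.    6.3] rot [-179.3    0.4  -11.2] F [ 0.6  0.2 -0.5] w 0.3 q [  26.   -1.  -37.  105.   -1.   75. -111.]
```

>>> {"op": "servo_tool", "data": {"plan": [[0,[0.05,0,0.3],[0,0,0]],[0,[0.05,0,0.3],[0,0,0]]]}}

```text
time_s: 16.0
tool_pos: [0.4754, 0.071, 0.2169]
tool_rot: [-179.4, 0.5, -11.2]
force: [-10.9, -1.9, 30.2]
grip_width: 0.0004
```

>>> {"op": "servo_tool", "data": {"plan": [[0,[0,0,0.4],[0,0,0]]]}}

```text
time_s: 16.08
tool_pos: [0.4754, 0.0711, 0.2168]
tool_rot: [-179.5, 0.4, -11.2]
force: [-9.9, -2.6, 31.8]
grip_width: 0.0003
```

>>> {"op": "servo_tool", "data": {"plan": [[0,[0,0,0.5],[0,0,0]]]}}

```text
time_s: 16.17
tool_pos: [0.4754, 0.0711, 0.2167]
tool_rot: [-179.6, 0.3, -11.2]
force: [-12.2, -3.1, 37.6]
grip_width: 0.0003
```

>>> {"op": "servo_tool", "data": {"plan": [[0,[0,0,0.1],[0,0,0]],[0,[0,0,-0.3],[0,0,0]],[0,[0,0,-2],[0,0,0]],[0,[2,0,-3],[0,0,0]],[0,[3,0,-3],[0,0,0]],[0,[3,0,-2],[0,0,0]],[0,[0,0,0],[0,0,0]]]}}

```text
time_s: 16.75
tool_pos: [0.5506, 0.0554, 0.3176]
tool_rot: [-180.0, 1.0, -11.1]
force: [-0.6, -1.2, -0.7]
grip_width: 0.001
```

Run:
```python
from h import *
o=st()
c=snap('wrist','w15',(200,100,440,330),3)
c2=snap('scene','s3')
im=cv2.imread('pics/s3_full.png')[165:225,325:405]; a=cv2.resize(im,None,fx=6,fy=6,interpolation=cv2.INTER_CUBIC)
b=cv2.imread('pics/w15_full.png')[0:420,180:480]; k=np.zeros((600,800,3),np.uint8); k[:420,:300]=b; k[:360,310:790]=a; cv2.imwrite('pics/f1.png',k)
for P in [(0,0,0),(-64,0,0),(-64,10,5),(-64,-10,5),(-64.6,0,9),(52,25,-8),(48,25,-8)]: print(P,proj(c,wld(*P)).round(1)-[180,0],(proj(c2,wld(*P)).round(1)-[325,165])*6+[310,0])
```

```text
t 16.75 TCP rel pivot [ 30.3  -0.9 105.6] rot [-180.     1.   -11.1] F [-0.6 -1.2 -0.7] w 1.0 q [  25.    8.  -37.   86.    4.   88. -113.]
(0, 0, 0) [136.4 273.4] [547.  252.6]
(-64, 0, 0) [136.6 338.1] [458.2 187.2]
(-64, 10, 5) [125.5 341.3] [477.4 171.6]
(-64, -10, 5) [147.7 341.3] [439.6 183. ]
(-64.6, 0, 9) [136.6 344.5] [458.2 168.6]
(52, 25, -8) [106.1 211.6] [670. 309.]
(48, 25, -8) [106.2 216.3] [664.  304.8]
```

>>> {"op": "servo_tool", "data": {"plan": [[0,[-2,0,-2],[0,0,0]],[0,[-3,0,-2],[0,0,0]],[0,[-3,0,0],[0,0,0]],[0,[-2,0,0],[0,0,0]],[0,[0,0,0],[0,0,0]],[0,[0,0,0],[0,0,0]]]}}

```text
time_s: 17.35
tool_pos: [0.4367, 0.079, 0.3489]
tool_rot: [179.8, 2.5, -10.7]
force: [0.5, 0.1, 1.2]
grip_width: 0.0004
```

Run:
```python
from h import *
o=st()
c=snap('wrist','w16'); c2=snap('scene','s4')
im=cv2.imread('pics/s4_full.png')[170:230,325:390]; a=cv2.resize(im,None,fx=6,fy=6,interpolation=cv2.INTER_CUBIC)
f=cv2.imread('pics/w16_full.png'); b=cv2.resize(f[90:290,240:400],None,fx=2.5,fy=2.5,interpolation=cv2.INTER_CUBIC); k=np.zeros((520,800,3),np.uint8); k[:500,:400]=b; k[:360,405:795]=a; cv2.imwrite('pics/f2.png',k)
for P in [(0,0,0),(-64,0,0),(-64,0,5),(-66.5,0,0),(-64.6,0,9),(52,25,-8),(48,25,-8)]: print(P,((proj(c,wld(*P))-[240,90])*2.5).round(1),((proj(c2,wld(*P))-[325,170])*6+[405,0]).round(1))
```

```text
t 17.35 TCP rel pivot [-86.    0.6 136.9] rot [179.8   2.5 -10.7] F [0.5 0.1 1.2] w 0.4 q [  27.   -7.  -36.   95.   -5.   93. -109.]
(0, 0, 0) [194.9  87. ] [641.7 222.3]
(-64, 0, 0) [193.9 278.5] [552.9 157.4]
(-64, 0, 5) [193.9 281.7] [553.6 147.3]
(-66.5, 0, 0) [193.8 285.4] [549.6 155. ]
(-64.6, 0, 9) [193.9 286. ] [553.3 138.7]
(52, 25, -8) [116.7 -87.9] [765.2 279.1]
(48, 25, -8) [117.  -73.6] [759.1 274.7]
```

View pics/f2.png

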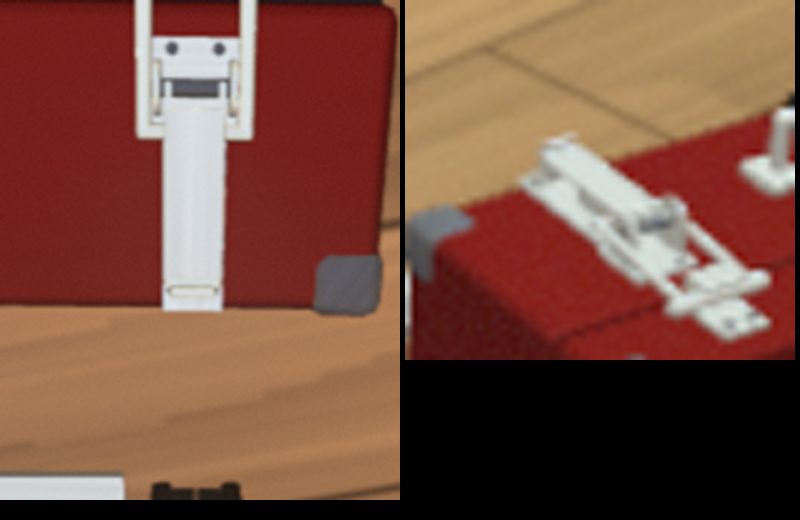

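Run:
```python
from h import *
f=cv2.imread('pics/w16_full.png').astype(int)
for r in range(194,216): print(r,' '.join('%3d'%f[r,u].mean() for u in range(302,334)))
```

```text
194  62  58  88 163 207 216 212 213 212 212 214 217 220 219 219 216 215 217 217 216 214 213 214 215 216 209 170 104  64  61  63  63
195  61  59  88 164 207 214 215 212 211 213 214 218 220 221 218 216 217 217 218 216 215 211 214 215 216 210 168 103  65  63  64  65
196  64  58  87 164 207 215 214 211 212 212 214 217 219 220 219 218 216 218 218 217 214 212 215 214 214 209 175 114  67  62  64  65
197  61  58  88 164 206 216 213 213 211 212 214 217 220 220 219 217 215 217 218 217 216 212 214 213 215 208 178 115  71  60  63  65
198  62  58  88 164 207 215 213 211 212 213 215 217 220 220 219 217 215 217 217 218 213 212 215 216 216 209 176 115  69  62  63  64
199  65  58  90 165 208 215 213 211 211 211 213 217 220 220 219 216 217 219 218 217 216 212 214 215 216 209 175 114  69  59  65  65
200  62  58  88 164 207 214 210 208 207 207 208 211 216 219 217 216 215 216 216 216 214 211 213 215 213 207 172 110  69  63  63  63
201  62  60  86 158 201 213 211 211 211 210 211 211 213 213 212 212 212 212 210 211 210 210 211 211 210 201 160  96  63  62  64  64
202  64  58  78 143 195 215 218 217 216 216 
[... 1103 characters left out ...]
 215 217 219 216 176 107  59  54  56  57
211  45  42  84 176 218 222 222 223 221 219 218 217 220 220 219 219 217 214 214 218 220 220 218 218 220 215 169  90  51  49  51  50
212  64  62  95 178 218 223 224 225 226 222 220 222 221 222 222 222 220 219 216 220 224 223 219 219 222 215 167  91  57  58  58  59
213 119 117 132 182 211 216 217 217 219 216 214 213 215 215 216 214 214 210 210 213 219 216 213 213 217 209 173 116  94  95  98  98
214 130 127 130 149 166 167 165 166 168 166 165 164 165 165 166 165 167 164 163 164 166 166 166 172 179 178 158 135 120 123 124 123
215 125 123 123 125 128 127 128 126 127 128 127 126 126 126 127 128 127 126 126 128 126 127 128 131 134 133 133 127 129 127 127 128
```

>>> {"op": "servo_tool", "data": {"plan": [[0,[1.5,0,3],[0,0,0]],[0,[1.5,0,3],[0,0,0]],[0,[1,0,3],[0,-0.8,0]],[0,[0,0,1.5],[0,0.8,0]],[0,[0,0,0],[0,0,0]]]}}

```text
time_s: 17.87
tool_pos: [0.4762, 0.0714, 0.2364]
tool_rot: [180.0, 2.6, -10.7]
force: [-0.7, -0.6, 0.5]
grip_width: 0.0005
```

Run:
```python
from h import *
st()
```

```text
t 17.87 TCP rel pivot [-45.8   0.7  24.4] rot [180.    2.6 -10.7] F [-0.7 -0.6  0.5] w 0.5 q [  27.    1.  -38.  102.   -0.   80. -112.]
```

>>> {"op": "servo_tool", "data": {"plan": [[0,[0,0,0.5],[0,0.5,0]],[0,[0,0,0.5],[0,0.5,0]],[0,[0,0,0.3],[0,0.5,0]],[0,[0,0,0],[0,0,0]]]}}

```text
time_s: 18.2
tool_pos: [0.4766, 0.0713, 0.222]
tool_rot: [-179.9, 1.1, -10.8]
force: [-0.1, 0.2, -0.6]
grip_width: -0.0
```

>>> {"op": "servo_tool", "data": {"plan": [[0,[0,0,0.15],[0,0,0]],[0,[0,0,0.15],[0,0,0]]]}}

```text
time_s: 18.37
tool_pos: [0.4774, 0.0715, 0.2208]
tool_rot: [-179.9, 0.9, -10.8]
force: [-0.8, -0.3, 0.6]
grip_width: 0.0006
```

>>> {"op": "servo_tool", "data": {"plan": [[0,[0,0,0.15],[0,0,0]],[0,[0,0,0.15],[0,0,0]]]}}

```text
time_s: 18.53
tool_pos: [0.4781, 0.0716, 0.2189]
tool_rot: [-179.9, 0.7, -10.8]
force: [-0.1, -0.2, -0.3]
grip_width: 0.0008
```

>>> {"op": "servo_tool", "data": {"plan": [[0,[0,0,0.15],[0,0,0]]]}}

```text
time_s: 18.62
tool_pos: [0.4783, 0.0717, 0.2177]
tool_rot: [-179.9, 0.7, -10.8]
force: [0.5, 0.1, -0.1]
grip_width: 0.0005
```

>>> {"op": "servo_tool", "data": {"plan": [[0,[0,0,0.15],[0,0,0]],[0,[0,0,0.15],[0,0,0]]]}}

```text
time_s: 18.78
tool_pos: [0.4785, 0.0717, 0.2172]
tool_rot: [-180.0, 0.6, -10.8]
force: [-5.5, -0.7, 12.3]
grip_width: 0.0003
```

>>> {"op": "servo_tool", "data": {"plan": [[0,[0,0,-0.5],[0,0,0]],[0,[0,0,-2],[0,0,0]],[0,[0,0,-3],[0,0,0]],[0,[0,0,-3],[0,0,0]],[0,[0,0,-2],[0,0,0]],[0,[0,0,0],[0,0,0]],[0,[0,0,0],[0,0,0]]]}}

```text
time_s: 19.37
tool_pos: [0.479, 0.0715, 0.3269]
tool_rot: [-180.0, 0.7, -10.7]
force: [0.7, -1.3, -0.2]
grip_width: 0.0006
```

Run:
```python
from h import *
st()
snap('top','t1'); a=cv2.imread('pics/t0_full.png').astype(int);b=cv2.imread('pics/t1_full.png').astype(int)
d=np.abs(a-b).max(2)
for n,(x0,y0,x1,y1) in dict(grinder=(430,175,530,305),square=(370,105,445,180),marker=(338,245,360,305),bar=(130,285,240,332)).items(): print(n,(d[y0:y1,x0:x1]>40).mean().round(3))
print(env.sign_off())
```

```text
t 19.37 TCP rel pivot [-43.    1.3 114.9] rot [-180.     0.7  -10.7] F [ 0.7 -1.3 -0.2] w 0.6 q [  27.   -2.  -37.   94.   -2.   88. -110.]
grinder 0.0
square 0.0
marker 0.0
bar 0.238
the job is handed in; nothing more can be done
None
```

The latch is shut and the job was handed in at about 19.4 s of the 54 s allowed. No verdict was reported.

I pinched the cross bar endways, swung the loop over and set the bar on the foot plate outside the lip. The first pinched pull towards the lip stalled after about 3 mm. I let go, raised the gripper and used shut fingers on the lever to draw the bar under the lip instead. I then pressed the lever over centre and down past the catch.

**Bar hooked:** with the lever up, the bar lay about 1 mm from its seat, and its apparent length matched seat height.

**Lever flat:** it was pressed with about 40 N at most at the readings taken between moves. A second touch found nothing at 5.7 mm above the pivot line and contact at 5.2 mm (5 mm is flat; resting on the catch would be about 9 mm). The last close-up shows the catch bead standing clear behind the lever's end.

**Seam:** I did not measure the gap itself. I take it as shut from the lever lying flat with the bar hooked.

**Bystanders:** grinder, square and marker show no change in the top view. The flat bar's area did change (24 % of its pixels). I think the arm was covering it, since nothing came near it, but I did not confirm that.

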